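# Set the vacuum-bed regulator and close its lock

### The arm

A 6-joint arm with a two-finger parallel gripper is mounted at the origin on the work surface. World frame = base frame: x ahead of the robot, y to its left, z up, the work surface at z = 0. Lengths are in m, angles in degrees, forces in N, time in s.
With the tool pointing down it reaches from about 0.35 to 0.85 m from the base axis. Payload 8.1 kg.
Tool frame: the origin (TCP) lies on the centre line of the jaws, within the pads' length; the fingertips stand 14 mm ahead of it and the grasp point (between the pads) lies 5 mm behind it (r.tip_reach is the distance from the TCP to the fingertips, in m); z points along the fingers, y is the line along which they close (so a half turn about z gives the same grasp; the last joint's range is limited). The gripper opens to 93 mm and grips with 3 to 60 N. Pads are 15 mm wide; open, the fingers measure 128 mm over their backs; the gripper's body (75 mm by 188 mm) begins 65 mm behind the grasp point.
Start: joints at [-69.981, 7.471, 85.268, -0, 87.261, -4.893], TCP at [0.253, -0.544, 0.233] pointing down, gripper open.
Joint ranges: [-169.43, 169.43], [-51.17, 129.36], [1.28, 143.12], [-76.62, 256.62], [0, 156.53], [-152.29, 152.29]. Speed limits (degrees/s): [136.94, 136.94, 159.86, 180, 180, 180].

### API

Orientations are given as a 3x3 rotation matrix whose columns are the frame's x, y, z axes.
In Python, from plant import r gives the robot as it stands.
- The arm moves only by the tool carry_out, never from a script. Its argument "motion" is a list of rows, each a list of 5 numbers: the shift along the tool's x, y, z in cm, then the turn about the tool's z in degrees, then the opening, from 0 (shut) to 1 (fully open). In form: [[dx, dy, dz, roll, jaw], ...]. A call has 1 to 5 rows; each row is the pose to reach, as a shift and turn from the pose commanded when the call began, along the tool's axes at that moment; what a row does not reach only later rows make up. A row lasts 1/8 s, in which the tool goes at most 62.5 mm and 10.7 degrees, less where a joint would pass 70% of its speed; a pose out of reach is approached as far as the arm can. A call with a gripper value outside its range is refused whole. The fingers move at their own pace and stop on an object; "newtons" is the grip in N (left out, the last holds). Time passes only in rows, so rows that repeat a pose let the fingers close. It gives the time, the measured TCP pose, the force, the opening and the grip force at its end, in the units of the state.
- r.read_state(): the state, without advancing time (a new reading comes with each control period).
- r.snapshot(name): name is "scene" or "side" or "wrist"; returns (picture, depth): 400x640x3 uint8, red, green, blue; 400x640 float32, m along the optical axis (not along the pixel's ray), 0 where there is no reading.
- r.get_calibration(name): a dict with "fx", "fy", "cx", "cy" (pixels), "origin" and "rotation" of the camera in the world. Camera axes: x right, y down, z forward; pixel columns grow to the right and rows downward; lengths in m; the calibration is good to about 2 mm. A picture is of the moment at which its call begins: read the wrist's pose just before it. get_calibration takes no time and is no camera call; for the wrist camera it gives the pose at the moment of the call.
- r.finish_job(): hands the job in; it is judged then, once.
Trained networks look in the newest picture that a camera, given by its name, has taken for a name from the list of things; names that differ only in an ending like _2 or _b are one class to them, and where a whole thing is asked for, a point or a joint stands for the part that bears it (a point fixed in the world has none). Each returns a list of dicts, best first, with "score" (0 to 1); they miss things now and then, are a little off and sometimes report something else, mostly with a low value. They report only what shows in the picture. A call takes as long as a camera call.
- r.look_for(thing, camera): "at" ([x, y, z] in m, in world coordinates, good to about 4 mm: the middle of the surface that is visible of it).
- r.masks_of(thing, camera): "pixels" (400x640 bool, what is visible of it).
The state is a dict: "t": time; "q": joint angles; "qvel": joint speeds; "joint_efforts": joint torques, N m; "tcp_pos": TCP position; "tcp_rot": TCP orientation; "wrist_force": force on the tool from outside, world axes, zero at the start; "moment": the same for the moment, N m; "opening": finger opening in m; "grip_force": force on a finger pad.
Only numpy, scipy, OpenCV 4.12 (cv2) and the standard library are available. Lean on these libraries where they do the work, as an engineer would, in place of code of your own. Each camera call takes 0.05 s, during which the arm holds its last target. There are 200 camera calls.

### The job

Set the vacuum regulator for the next print run: with its see-through lock guard still slid back, turn the wing knob until its pointer points at the raised marker tab on the dial ring. Then slide the guard fully home over the knob, so the setting stays as you left it, and let go. Leave the ink jar, the ink can and the palette knife where they are.

Things in the scene. Friction and masses are not known exactly. Their poses are not given: they have to be found in the camera images.
- regulator: Grey housing fixed to the bench, 110 mm (x) by 222 mm (y) by 40 mm high, yaw -0.7 to 0.35 rad. Origin on the bench under the knob's axis; y points from the knob to the slid-back guard; it reaches from y = -55 to +167 mm. On top two guard rails 6 mm high along y at x = -46 and +46 mm, with stops 12 mm high at y = -47 mm. Pipe stub at the -y end, small gauge on the +x face.
- knob (a joint): Angle of the black wing knob about its upright axis, 0 to 3.4 rad, growing as it turns clockwise seen from above. At 0 the pointer points to the housing's -x, at pi/2 to its +y. It starts between 0 and 0.7 and stays where it is left (friction 0.06 N m).
- knob_grip (a point): On the knob's axis at a good grip height, 70 mm above the bench. The wing is an upright bar 44 mm long (22 mm each side of the axis, along the pointer's direction), 13 mm thick, flat sides from 49 to 77 mm above the bench, over a round skirt of radius 24 mm. Frame: z up; the pointer looks along -x.
- pointer (a point): Point 30 mm from the knob's axis in the direction in which the pointer looks (the wing's end with the white line on its top and end), 47 mm above the bench; it turns with the knob.
- mark (a point): On the marker tab, 30 mm from the knob's axis, 47 mm above the bench (the tab's top). The tab is a black block, 10 mm wide, 28 to 38 mm from the axis, 6 mm high, on a flat white ring around the knob. It is fixed; the pointer meets it at a knob angle between 1.3 and 2.6 rad.
- guard (a joint): Travel of the lock guard towards the knob, 0 (slid back) to 0.125 m (fully home, its centre over the knob's axis, against its stop), along the housing's -y. It starts between 0 and 0.015 and stays where it is left; about 3 N moves it.
- guard_grip (a point): On the guard's fin, 107 mm above the bench, 7 mm below its top. The fin is an upright plate amid the guard's roof, 42 mm wide across the travel, 10 mm thick along it, 28 mm above the roof (top of roof 86 mm above the bench). Guard: 96 mm across, 68 mm along the travel, two side walls, back wall, clear roof, open towards the knob, which fits inside. Axes as the housing's.
- ink_jar: Bystander: white ink jar with black lid, 68 mm across, 85 mm high, standing on the bench beyond the housing; origin at the centre of its underside.
- ink_can: Bystander: steel ink can, 80 mm across, 95 mm high, standing on the bench off the housing's -y end; origin at the centre of its underside.
- palette_knife: Bystander: palette knife (spatula) lying on the bench between the housing and the robot; origin under its middle, its x along its length.

How it is judged:
By the outcome, as a careful person would: the job done as asked, in the order asked, and still so for the second after the job is handed in, with the robot touching nothing.
It also fails if it takes over 61 s, if anything falls off the work surface, if the arm or the gripper's body presses on something with over 40 N, if the wrist force passes 120 N, or if a joint passes its speed limit or range.

## Working session

There is one attempt and no reset: what is moved stays moved. The work goes in short steps, Python scripts to look and compute and a tool call to move; the robot and the scene stay as the last step left them, time stands still between calls to the robot, and variables do not carry over. Pictures are saved under pics/ and viewed, at most 10 in all, crops included, and the job is handed in when it is done.

Besides the shell and the picture viewer there is one more tool, called after "Call:" as name([rows], argument=value, ...), one row to a line, values as JSON. carry_out: Moves the arm, as the interface text tells. Its arguments: {"type":"object","properties":{"motion":{"type":"array"},"newtons":{"type":"number"}},"required":["motion"]}

```bash
mkdir -p pics; ls; cat > h.py <<'E'
from plant import r
import numpy as np, cv2
def snap(cam,name):
    c=r.get_calibration(cam); im,d=r.snapshot(cam); cv2.imwrite(f'pics/{name}.png',im[:,:,::-1]); return im,d,c
def world(c,d,mask=None):
    v,u=np.mgrid[0:400,0:640]; p=np.stack([(u-c['cx'])/c['fx']*d,(v-c['cy'])/c['fy']*d,d],-1)
    return p@np.array(c['rotation']).T+np.array(c['origin'])
E
python3 - <<'E'
from h import *
for cam in ('scene','side'):
    im,d,c=snap(cam,cam)
    print(cam,np.round(c['origin'],3))
    for t in ('regulator','knob_grip','pointer','mark','guard_grip','guard','ink_jar','ink_can','palette_knife'):
        print(t,[(np.round(x['at'],3).tolist(),round(x['score'],2)) for x in r.look_for(t,cam)[:2]])
E
```

```text
pics
scene [ 0.962 -0.171  0.738]
regulator [([0.598, 0.136, 0.039], 0.88), ([0.595, 0.178, 0.086], 0.54)]
knob_grip [([0.588, 0.071, 0.046], 0.68), ([0.75, 0.046, 0.088], 0.54)]
pointer [([0.588, 0.069, 0.046], 0.8), ([0.594, 0.175, 0.086], 0.51)]
mark [([0.589, 0.075, 0.045], 0.7)]
guard_grip [([0.591, 0.175, 0.086], 0.83), ([0.747, 0.047, 0.087], 0.35)]
guard [([0.595, 0.179, 0.084], 0.61), ([0.588, 0.07, 0.047], 0.34)]
ink_jar [([0.75, 0.045, 0.085], 0.96)]
ink_can [([0.649, -0.098, 0.099], 0.88), ([0.587, 0.072, 0.05], 0.57)]
palette_knife [([0.437, 0.17, 0.002], 0.94)]
side [ 0.517 -0.689  0.446]
regulator [([0.577, 0.106, 0.038], 0.95)]
knob_grip [([0.576, 0.066, 0.055], 0.93)]
pointer [([0.578, 0.068, 0.057], 0.88)]
mark [([0.58, 0.056, 0.04], 0.52)]
guard_grip [([0.576, 0.183, 0.08], 0.59), ([0.439, 0.155, 0.002], 0.46)]
guard [([0.582, 0.178, 0.086], 0.88), ([0.439, 0.155, 0.003], 0.48)]
ink_jar [([0.731, 0.031, 0.053], 0.67)]
ink_can [([0.629, -0.126, 0.068], 0.87)]
palette_knife [([0.436, 0.156, 0.003], 0.87)]
```

View pics/scene.png

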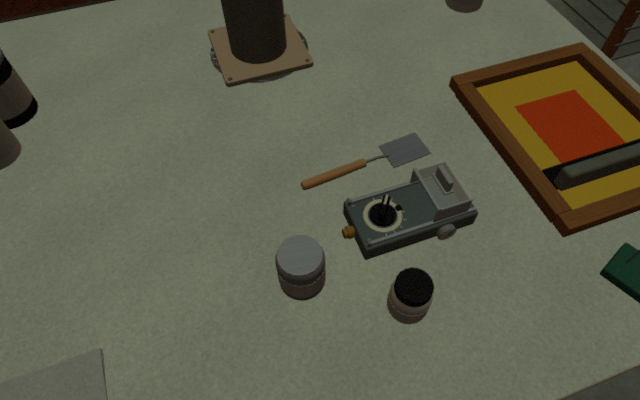

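```bash
python3 - <<'E'
from h import *
im,d,c=snap('scene','scene2')
P=world(c,d)
# housing top 
m=(abs(P[...,2]-.040)<.004)&(d>0)&(np.hypot(P[...,0]-.59,P[...,1]-.12)<.2)
print(m.sum()); pts=P[m][:,:2]
print(cv2.minAreaRect((pts*1000).astype(np.float32)))
# fin top
m=(P[...,2]>.100)&(P[...,2]<.120)&(np.hypot(P[...,0]-.59,P[...,1]-.17)<.09)
print('fin',m.sum(),np.median(P[m],0), cv2.minAreaRect((P[m][:,:2]*1000).astype(np.float32)))
m=(P[...,2]>.070)&(P[...,2]<.080)&(np.hypot(P[...,0]-.585,P[...,1]-.07)<.05)
print('wing',m.sum(),P[m].mean(0),cv2.minAreaRect((P[m][:,:2]*1000).astype(np.float32)))
crop=im[100:300,100:400]
cv2.imwrite('pics/crop.png',im[:,:,::-1])
# top-down orthophoto of knob+guard region at height z
import itertools
R=np.array(c['rotation']);o=np.array(c['origin'])
xs=np.linspace(.47,.72,500);ys=np.linspace(.27,-.03,600)
X,Y=np.meshgrid(xs,ys,indexing='ij');Q=np.stack([X[::-1],Y[::-1],np.full_like(X,.047)],-1)
p=(Q-o)@R
mp=cv2.remap(im,(p[...,0]/p[...,2]*c['fx']+c['cx']).astype(np.float32),(p[...,1]/p[...,2]*c['fy']+c['cy']).astype(np.float32),cv2.INTER_CUBIC)
cv2.imwrite('pics/ortho.png',mp[:,:,::-1])
E
```

```text
3455
((626.374267578125, 79.73291778564453), (224.65597534179688, 256.5081481933594), 42.18340301513672)
fin 204 [0.58343042 0.18102005 0.1124291 ] ((581.6926879882812, 183.44216918945312), (41.94538497924805, 11.95222282409668), 0.2184411734342575)
wing 168 [0.58327506 0.07246214 0.07640106] ((581.1671142578125, 73.75990295410156), (12.977993965148926, 44.662498474121094), 53.94637680053711)
```

View pics/ortho.png

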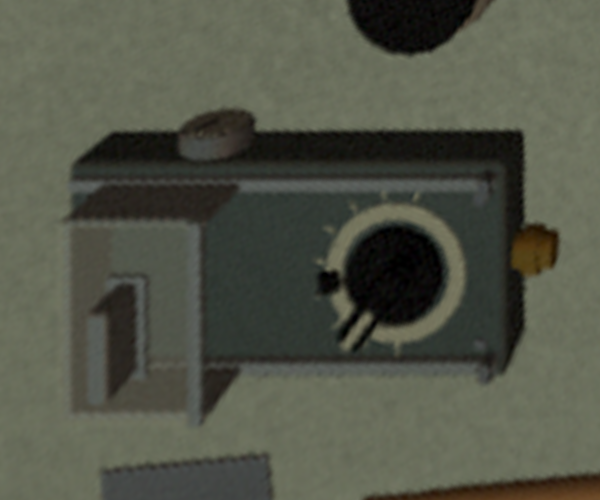

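The orthophoto has world +y to the left and +x up. It shows the housing at a yaw of about 0, the ring centre near (397,273), the tab near (329,283) and the white-lined pointer end near (352,335). The guard is at the left with its fin near (110,340).

```bash
cat >> h.py <<'E'
def plan(target, ydir=None):
    s=r.read_state(); R=np.array(s['tcp_rot']); p=np.array(s['tcp_pos'])
    d=R.T@(np.array(target)-p)*100
    out=[d.round(2).tolist()]
    if ydir is not None:
        v=R.T@np.array([ydir[0],ydir[1],0.]); a=np.degrees(np.arctan2(v[1],v[0]))-90
        out.append(('roll',round((a+90)%180-90,1)))
    print('t',round(s['t'],2),'p',p.round(4),'q',np.round(s['q'],1),'plan',out)
E
python3 - <<'E'
from h import *
print(np.round(r.read_state()['tcp_rot'],3))
plan([.583,.072,.2],[.589,.808])
# yaw from fin/guard roof/rails
im,d,c=snap('scene','s3');P=world(c,d)
m=(abs(P[...,2]-.086)<.004)&(np.hypot(P[...,0]-.585,P[...,1]-.18)<.07)
print(cv2.minAreaRect((P[m][:,:2]*1000).astype(np.float32)))
E
```

```text
[[ 0.907  0.421 -0.   ]
 [ 0.421 -0.907  0.   ]
 [ 0.    -0.    -1.   ]]
t 1.05 p [ 0.2528 -0.5442  0.2326] q [-70.    7.5  85.3   0.   87.3  -4.9] plan [[55.9, -41.97, 3.27], ('roll', np.float64(61.0))]
((580.1487426757812, 184.31285095214844), (98.56146240234375, 69.98500061035156), 0.4203703999519348)
```

Call:
carry_out([
  [4.7,-3.5,0,-10,0.5],
  [9.4,-7,0,-20,0.5],
  [14,-10.5,0,-30,0.5],
  [18.6,-14,0,-40,0.5],
  [23.3,-17.5,0,-50,0.5],
], newtons=30)

```text
t: 1.72
tcp_pos: [0.391, -0.2857, 0.2329]
tcp_rot: [[0.255, 0.967, 0.001], [0.967, -0.255, -0.0], [-0.0, 0.001, -1.0]]
wrist_force: [1.3, -0.3, 0.4]
opening: 0.0485
grip_force: 0.0
```

```bash
python3 - <<'E'
from h import *
plan([.57,.06,.23],[.589,.808])
E
```

```text
t 1.73 p [ 0.391  -0.2857  0.2329] q [-42.2 -10.8 103.2   0.   87.6 -27.5] plan [[37.99, 8.49, 0.28], ('roll', np.float64(-68.7))]
```

Call:
carry_out([
  [5.5,1.2,0,-10,0.5],
  [11,2.4,0,-20,0.5],
  [16.5,3.6,0,-30,0.5],
  [22,4.8,0,-40,0.5],
  [27.5,6,0,-50,0.5],
])

```text
t: 2.35
tcp_pos: [0.5206, -0.0356, 0.233]
tcp_rot: [[-0.577, 0.817, 0.001], [0.817, 0.577, -0.0], [-0.001, 0.001, -1.0]]
wrist_force: [1.1, 0.6, 0.2]
opening: 0.0468
grip_force: 0.0
```

```bash
python3 - <<'E'
from h import *
plan([.57,.06,.23],[.589,.808])
c=r.get_calibration('wrist');R=np.array(r.read_state()['tcp_rot']);print((R.T@(np.array(c['origin'])-r.read_state()['tcp_pos'])).round(3),(R.T@np.array(c['rotation'])).round(2),c['fx'])
E
```

```text
t 2.35 p [ 0.5206 -0.0356  0.233 ] q [ -9.5  -4.8  97.7  -0.   87.  -44.8] plan [[4.96, 9.55, 0.3], ('roll', np.float64(-18.7))]
[ 0.079 -0.001 -0.151] [[-0.   -0.96 -0.28]
 [ 1.   -0.    0.  ]
 [-0.   -0.28  0.96]] 317.51813240993687
```

Call:
carry_out([
  [3,5.2,2,-9,0.5],
  [6,10.5,4,-18,0.5],
  [5.9,10.4,6.5,-18.5,0.5],
  [5.9,10.4,6.5,-18.5,0.5],
])

```text
t: 2.85
tcp_pos: [0.5697, 0.0711, 0.165]
tcp_rot: [[-0.804, 0.595, -0.005], [0.595, 0.804, -0.0], [0.004, -0.003, -1.0]]
wrist_force: [-0.5, -0.7, 0.6]
opening: 0.0462
grip_force: 0.0
```

```bash
cat >> h.py <<'E'
def ortho(im,c,z,x0,x1,y0,y1,s=4000):
    R=np.array(c['rotation']);o=np.array(c['origin'])
    xs=np.arange(x1,x0,-1/s);ys=np.arange(y1,y0,-1/s)
    X,Y=np.meshgrid(xs,ys,indexing='ij');p=(np.stack([X,Y,np.full_like(X,z)],-1)-o)@R
    return cv2.remap(im,(p[...,0]/p[...,2]*c['fx']+c['cx']).astype(np.float32),(p[...,1]/p[...,2]*c['fy']+c['cy']).astype(np.float32),cv2.INTER_CUBIC)
def wing(P,cx,cy):
    m=(P[...,2]>.070)&(P[...,2]<.082)&(np.hypot(P[...,0]-cx,P[...,1]-cy)<.035)
    q=P[m]; print('wing',m.sum(),q.mean(0).round(4),cv2.minAreaRect((q[:,:2]*1000).astype(np.float32)))
E
python3 - <<'E'
from h import *
plan([.583,.072,.17],[.589,.808])
im,d,c=snap('wrist','w1');P=world(c,d)
wing(P,.583,.073)
for t in ('mark','pointer','knob_grip','guard_grip'): print(t,[(np.round(x['at'],4).tolist(),round(x['score'],2)) for x in r.look_for(t,'wrist')[:2]])
o=np.hstack([ortho(im,c,.047,.52,.64,.14,.01,2900),ortho(im,c,.077,.52,.64,.14,.01,2900)])
cv2.imwrite('pics/o1.png',np.clip(o.astype(float)*1.5,0,255).astype(np.uint8)[:,:,::-1])
E
```

```text
t 2.85 p [0.5697 0.0711 0.165 ] q [  2.    6.1  93.9  -0.   80.3 -51.5] plan [[-1.02, 0.86, -0.51], ('roll', np.float64(-0.4))]
wing 835 [0.5786 0.0753 0.0758] ((579.6148681640625, 74.8501205444336), (12.912639617919922, 43.531986236572266), 53.6603889465332)
mark [([0.5757, 0.0799, 0.0413], 0.59)]
pointer [([0.5809, 0.0773, 0.0463], 0.84)]
knob_grip [([0.5747, 0.0699, 0.0467], 0.73)]
guard_grip []Traceback (most recent call last):
  File "<stdin>", line 6, in <module>
  File "h.py", line 20, in ortho
    return cv2.remap(im,(p[...,0]/p[...,2]*c['fx']+c['cx']).astype(np.float32),(p[...,1]/p[...,2]*c['fy']+c['cy']).astype(np.float32),cv2.INTER_CUBIC)
           ~~~~~~~~~^^^^^^^^^^^^^^^^^^^^^^^^^^^^^^^^^^^^^^^^^^^^^^^^^^^^^^^^^^^^^^^^^^^^^^^^^^^^^^^^^^^^^^^^^^^^^^^^^^^^^^^^^^^^^^^^^^^^^^^^^^^^^^^^^^
cv2.error: OpenCV(4.12.0) /io/opencv/modules/imgproc/src/imgwarp.cpp:1703: error: (-215:Assertion failed) !_map1.empty() in function 'remap'
```

```bash
python3 - <<'E'
from h import *
plan([.5815,.0738,.17],[.589,.808])
im,d,c=snap('wrist','w2');P=world(c,d)
wing(P,.581,.074)
o=np.hstack([ortho(im,c,.047,.52,.64,.01,.14,2900),ortho(im,c,.077,.52,.64,.01,.14,2900)])
cv2.imwrite('pics/o1.png',np.clip(o.astype(float)*1.5,0,255).astype(np.uint8)[:,:,::-1])
E
```

```text
t 3.1 p [0.5722 0.0697 0.1694] q [  1.9   5.9  93.7  -0.   80.3 -51.5] plan [[-0.5, 0.88, -0.05], ('roll', np.float64(-0.6))]
wing 808 [0.5788 0.0751 0.0758] ((579.4182739257812, 74.60261535644531), (12.597081184387207, 43.89523696899414), 54.140846252441406)
```

View pics/o1.png

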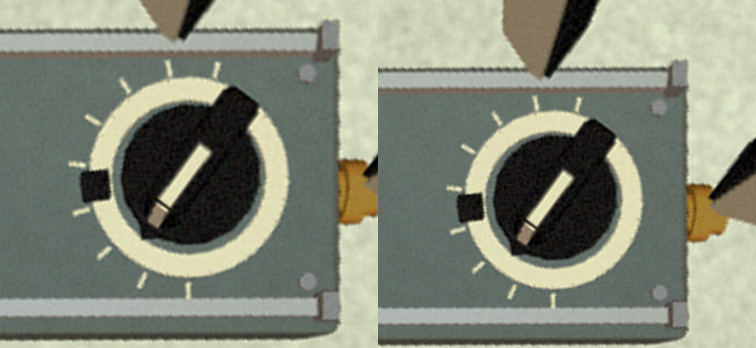

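```bash
cat >> h.py <<'E'
def ringfit(im,c,ax):
    g=cv2.cvtColor(ortho(im,c,.0415,.52,.64,.01,.14,4000),cv2.COLOR_RGB2GRAY).astype(float)
    X=.64-np.arange(g.shape[0])/4000;Y=.14-np.arange(g.shape[1])/4000
    th=np.linspace(0,2*np.pi,360,endpoint=False);a=np.array(ax)
    for _ in range(4):
        pts=[]
        for t in th:
            rr=np.arange(.029,.038,.0001); x=a[0]+rr*np.cos(t);y=a[1]+rr*np.sin(t)
            v=cv2.remap(g.astype(np.float32),((.14-y)*4000).astype(np.float32)[None],((.64-x)*4000).astype(np.float32)[None],1)[0]
            dv=v[8:]-v[:-8];i=dv.argmin()
            if dv[i]<-30: pts.append([x[i+4],y[i+4]])
        p=np.array(pts)
        for _ in range(3):
            s=np.linalg.lstsq(np.c_[2*p,np.ones(len(p))],(p**2).sum(1),rcond=None)[0];R=np.sqrt(s[2]+s[:2]@s[:2])
            e=abs(np.hypot(*(p-s[:2]).T)-R);p=p[e<max(.0006,2*np.median(e))]
        a=s[:2]
    print('ring',a.round(4),R.round(4),len(p)); return a
def tab(im,c,a,z=.047):
    g=cv2.cvtColor(ortho(im,c,z,.52,.64,.01,.14,4000),cv2.COLOR_RGB2GRAY)
    rows,cols=np.mgrid[0:g.shape[0],0:g.shape[1]];X=.64-rows/4000;Y=.14-cols/4000
    m=(g<30)&(np.hypot(X-a[0]+.003,Y-a[1]-.033)<.009)
    n,l,st,ce=cv2.connectedComponentsWithStats(m.astype(np.uint8));k=1+st[1:,4].argmax()
    x,y=.64-ce[k][1]/4000,.14-ce[k][0]/4000
    print('tab',round(x,4),round(y,4),st[k],'phi',np.degrees(np.arctan2(y-a[1],-(x-a[0]))).round(2))
E
python3 - <<'E'
from h import *
plan([.5797,.0742,.066],[.588,.809])
im,d,c=snap('wrist','w3');P=world(c,d)
a=ringfit(im,c,(.5797,.0742)); tab(im,c,a)
wing(P,*a)
E
```

```text
t 3.15 p [0.5722 0.0698 0.1693] q [  1.9   5.9  93.7  -0.   80.3 -51.5] plan [[-0.32, 0.79, 10.33], ('roll', np.float64(-0.7))]
ring [0.5804 0.0742] 0.0351 314
tab 0.5761 0.1074 [ 111  235   40   44 1473] phi 82.55
wing 806 [0.5787 0.0751 0.0758] ((579.4042358398438, 74.7218017578125), (12.579079627990723, 43.583553314208984), 53.85209274291992)
```

Call:
carry_out([
  [-0.3,0.8,5,-0.5,0.5],
  [-0.3,0.8,10.0,-0.5,0.5],
  [-0.3,0.8,10.2,-0.5,0.5],
  [-0.3,0.8,10.2,-0.5,0.15],
  [-0.3,0.8,10.2,-0.5,0],
], newtons=30)

```text
t: 3.82
tcp_pos: [0.5791, 0.0749, 0.0667]
tcp_rot: [[-0.808, 0.589, 0.001], [0.589, 0.808, 0.0], [-0.001, 0.001, -1.0]]
wrist_force: [0.9, -0.4, 0.1]
opening: 0.0313
grip_force: 0.0
```

Call:
carry_out([
  [0,0,0,0,0],
  [0,0,0,0,0],
])

```text
t: 4.08
tcp_pos: [0.5794, 0.0759, 0.0663]
tcp_rot: [[-0.808, 0.589, 0.002], [0.589, 0.808, 0.001], [-0.001, 0.003, -1.0]]
wrist_force: [-0.8, 0.9, 1.5]
opening: 0.0128
grip_force: 29.9
```

Call:
carry_out([
  [0,0,0,10,0],
  [-0.05,0.05,0,20,0],
  [-0.05,0.05,0,30,0],
  [-0.1,0.1,0,40,0],
  [-0.1,0.1,0,46.5,0],
])

```text
t: 4.7
tcp_pos: [0.5807, 0.0766, 0.0663]
tcp_rot: [[-0.125, 0.992, 0.002], [0.992, 0.125, 0.002], [0.002, 0.002, -1.0]]
wrist_force: [2.1, 5.5, -0.1]
opening: 0.0127
grip_force: 29.9
```

Call:
carry_out([
  [0,0,0,0,0],
  [0,0,0,0,0],
  [0,0,0,0,0],
])

```text
t: 5.08
tcp_pos: [0.5807, 0.0766, 0.0663]
tcp_rot: [[-0.129, 0.992, 0.002], [0.992, 0.129, 0.002], [0.002, 0.002, -1.0]]
wrist_force: [2.0, 5.0, 0.4]
opening: 0.0126
grip_force: 29.9
```

```bash
python3 - <<'E'
from h import *
s=r.read_state();R=np.array(s['tcp_rot']);print(s['t'],s['opening'],s['wrist_force'],np.array(s['tcp_pos']).round(4),'wing phi if aligned',np.degrees(np.arctan2(R[1,0],-R[0,0])))
im,d,c=snap('wrist','w4');P=world(c,d)
a=ringfit(im,c,(.580,.0744)); wing(P,*a)
tab(im,c,a)
E
```

```text
5.075 0.01258905322438089 [1.96908175 4.99240947 0.37739791] [0.5807 0.0766 0.0663] wing phi if aligned 82.57268907911524
ring [0.5804 0.0743] 0.0351 182
wing 2640 [0.5797 0.0799 0.0759] ((583.4849243164062, 77.92766571044922), (38.74628448486328, 40.92787551879883), 36.04891586303711)
tab 0.5769 0.1067 [ 106  233   61   41 1861] phi 83.89
```

Call:
carry_out([
  [0,0,0,0,0.5],
  [0,0,0,0,0.5],
  [0,0,-5,0,0.5],
  [0,0,-10,0,0.5],
  [-1,0,-10,0,0.5],
])

```text
t: 5.75
tcp_pos: [0.5845, 0.0656, 0.1714]
tcp_rot: [[-0.13, 0.992, 0.009], [0.992, 0.13, 0.0], [-0.001, 0.009, -1.0]]
wrist_force: [0.2, 0.4, 0.4]
opening: 0.0462
grip_force: 0.0
```

```bash
python3 - <<'E'
from h import *
for i in range(2):
    im,d,c=snap('wrist','w5');P=world(c,d)
    a=ringfit(im,c,(.580,.0744)); wing(P,*a); tab(im,c,a)
print(r.read_state()['t'])
o=np.hstack([ortho(im,c,.047,.52,.64,.01,.14,2900),ortho(im,c,.077,.52,.64,.01,.14,2900)])
cv2.imwrite('pics/o2.png',np.clip(o.astype(float)*1.5,0,255).astype(np.uint8)[:,:,::-1])
E
```

```text
ring [0.5804 0.0743] 0.0351 337
wing 820 [0.5801 0.076  0.0758] ((579.9957275390625, 75.13142395019531), (12.409137725830078, 43.8736572265625), 7.565661430358887)
tab 0.5769 0.1078 [ 109  233   41   41 1330] phi 84.1
ring [0.5804 0.0743] 0.0351 342
wing 860 [0.5802 0.0761 0.0758] ((580.1754150390625, 75.01221466064453), (12.864731788635254, 43.89849853515625), 7.698201656341553)
tab 0.577 0.1078 [ 108  233   42   39 1356] phi 84.1
5.85
```

View pics/o2.png

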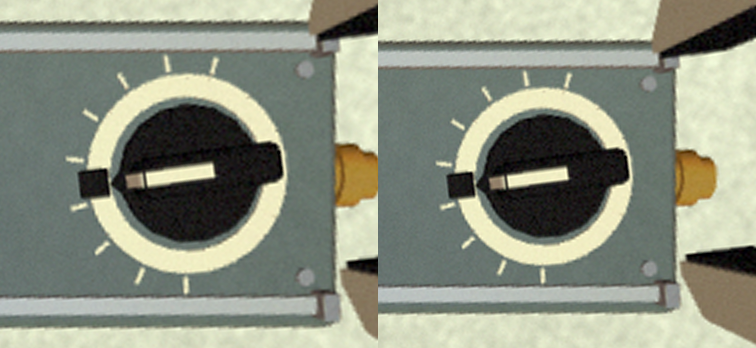

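The pointer tip at (113,183) now faces the tab at (94,184). I'll check the remaining angle more precisely.

```bash
python3 - <<'E'
from h import *
im=cv2.imread('pics/w5.png')[:,:,::-1].copy(); c=r.get_calibration('wrist')
a=np.array([.5804,.0743])
g=cv2.cvtColor(ortho(im,c,.047,.52,.64,.01,.14,4000),cv2.COLOR_RGB2GRAY)
px=lambda x,y:(int(round((.14-y)*4000)),int(round((.64-x)*4000)))
# profiles across tab tangentially at several y
for y in (.104,.106,.108,.110):
    col=g[:,px(0,y)[0]].astype(float); r0=px(.577,y)[1]
    seg=col[r0-36:r0+37]; 
    lo=seg[30:44].mean(); 
    T=lambda s:(lo+s)/2
    up=np.where(seg[:36]>T(seg[6:12].mean()))[0].max()+.5; dn=36+np.where(seg[36:]>T(seg[61:67].mean()))[0].min()-.5
    xm=.64-(r0-36+(up+dn)/2)/4000
    print(y,'w',(dn-up)/4,'x',round(xm,4),'phi',np.degrees(np.arctan2(y-a[1],a[0]-xm)).round(2))
# white line at z=.077
g=cv2.cvtColor(ortho(im,c,.077,.52,.64,.01,.14,4000),cv2.COLOR_RGB2GRAY)
m=np.zeros_like(g);cv2.circle(m,px(.580,.0745),80,255,-1)
b=((g>120)&(m>0)).astype(np.uint8);n,l,st,ce=cv2.connectedComponentsWithStats(b);
for k in range(1,n):
    if st[k,4]>200:
        p=np.argwhere(l==k)[:,::-1].astype(np.float32);print(st[k],cv2.fitLine(p,2,0,.01,.01).ravel(),'rect',cv2.minAreaRect(p))
E
```

```text
0.104 w 9.25 x 0.5752 phi 80.16
0.106 w 9.5 x 0.5754 phi 80.99
0.108 w 9.5 x 0.5751 phi 81.1
0.11 w 9.25 x 0.575 phi 81.4
[ 253  160   90   81 1469] [  0.7685469    0.63979346 304.16406    187.25188   ] rect ((306.3631286621094, 190.6271209716797), (119.0023193359375, 27.203189849853516), 41.91518783569336)
[ 183  239   75   25 1145] [ 9.9112779e-01 -1.3291259e-01  2.2005327e+02  2.5084541e+02] rect ((219.91131591796875, 250.8570556640625), (16.08905601501465, 73.44261169433594), 82.14668273925781)
[294 256  47  58 753] [  0.554494   -0.8321877 320.1461    282.01196  ] rect ((318.2000427246094, 285.10003662109375), (18.335756301879883, 71.5541763305664), 26.56505012512207)
```

```bash
cat > m.py <<'E'
from h import *
im,d,c=snap('wrist','w6');P=world(c,d)
a=ringfit(im,c,(.580,.0744)); wing(P,*a); tab(im,c,a)
px=lambda x,y:(int(round((.14-y)*4000)),int(round((.64-x)*4000)))
g=cv2.cvtColor(ortho(im,c,.047,.52,.64,.01,.14,4000),cv2.COLOR_RGB2GRAY)
for y in (.104,.106,.108,.110):
    col=g[:,px(0,y)[0]].astype(float); r0=px(.5765,y)[1]
    seg=col[r0-36:r0+37]; lo=seg[30:44].mean(); T=lambda s:(lo+s)/2
    up=np.where(seg[:36]>T(seg[6:12].mean()))[0].max()+.5; dn=36+np.where(seg[36:]>T(seg[61:67].mean()))[0].min()-.5
    xm=.64-(r0-36+(up+dn)/2)/4000
    print(y,'w',(dn-up)/4,'x',round(xm,4),'phi',np.degrees(np.arctan2(y-a[1],a[0]-xm)).round(2))
g=cv2.cvtColor(ortho(im,c,.077,.52,.64,.01,.14,4000),cv2.COLOR_RGB2GRAY)
m=np.zeros_like(g);cv2.circle(m,px(.580,.078),45,255,-1)
b=((g>110)&(m>0)).astype(np.uint8);n,l,st,ce=cv2.connectedComponentsWithStats(b);k=1+st[1:,4].argmax()
f=cv2.fitLine(np.argwhere(l==k)[:,::-1].astype(np.float32),2,0,.01,.01).ravel()
print(st[k],'line phi',90-abs(np.degrees(np.arctan(f[1]/f[0]))),'pt',.64-f[3]/4000,.14-f[2]/4000)
s=r.read_state();print(s['t'],np.round(s['qvel'],2).max())
E
python3 m.py
```

```text
ring [0.5804 0.0743] 0.0351 343
wing 866 [0.5801 0.076  0.0758] ((580.1453857421875, 74.87384033203125), (12.672078132629395, 44.534114837646484), 7.897516250610352)
tab 0.5769 0.1079 [ 108  233   42   40 1341] phi 84.04
0.104 w 10.0 x 0.5771 phi 83.69
0.106 w 9.75 x 0.577 phi 83.86
0.108 w 9.5 x 0.5769 phi 84.01
0.11 w 10.5 x 0.5764 phi 83.55
[203 231  60  24 958] line phi 81.56204 pt 0.5793734 0.081823856
5.9 1.1
```

```bash
python3 -c "
from h import *
plan([.5803,.0746,.066],[.9915,.13])"
```

```text
t 5.9 p [0.5807 0.0649 0.1646] q [ 1.4  7.5 92.4 -0.  80.2 -6. ] plan [[0.97, 0.1, 9.86], ('roll', np.float64(-0.1))]
```

Call:
carry_out([
  [1,0,5,-0.4,0.5],
  [1,0,9.8,-0.4,0.5],
  [1,0,9.8,-0.4,0.5],
  [1,0,9.8,-0.4,0],
  [1,0,9.8,-0.4,0],
])

```text
t: 6.52
tcp_pos: [0.579, 0.0753, 0.0665]
tcp_rot: [[-0.136, 0.991, -0.002], [0.991, 0.136, -0.0], [0.0, -0.002, -1.0]]
wrist_force: [-0.2, -0.6, -0.2]
opening: 0.0308
grip_force: 0.0
```

Call:
carry_out([
  [0,0,0,0,0],
  [0,0,0,0,0],
  [0,0,0,1.9,0],
  [0,0,0,1.9,0],
  [0,0,0,1.9,0],
])

```text
t: 7.15
tcp_pos: [0.5809, 0.0755, 0.0677]
tcp_rot: [[-0.103, 0.995, 0.002], [0.995, 0.103, 0.0], [0.0, 0.002, -1.0]]
wrist_force: [6.2, -0.1, -4.2]
opening: 0.0126
grip_force: 30.0
```

```bash
python3 - <<'E'
from h import *
s=r.read_state();R=np.array(s['tcp_rot']);print(s['t'],s['opening'],s['wrist_force'],np.array(s['tcp_pos']).round(4),'phi',np.degrees(np.arctan2(R[1,0],-R[0,0])))
E
```

```text
7.15 0.01263197977694027 [ 6.19947353 -0.14327635 -4.16937558] [0.5809 0.0755 0.0677] phi 84.09684313545262
```

Call:
carry_out([
  [0,0,0,0,0.5],
  [0,0,0,0,0.5],
  [0,0,-5,0,0.5],
  [0,0,-10,0,0.5],
  [-0.8,0,-10,0,0.5],
])

```text
t: 7.78
tcp_pos: [0.584, 0.0678, 0.1735]
tcp_rot: [[-0.104, 0.995, 0.009], [0.995, 0.104, 0.0], [-0.001, 0.009, -1.0]]
wrist_force: [0.2, -0.0, 0.0]
opening: 0.0464
grip_force: 0.0
```

Call:
carry_out([
  [0,0,0,0,0.5],
  [0,0,0,0,0.5],
])

```text
t: 8.02
tcp_pos: [0.5795, 0.0673, 0.1656]
tcp_rot: [[-0.103, 0.995, -0.003], [0.995, 0.103, -0.0], [0.0, -0.003, -1.0]]
wrist_force: [-0.0, -0.5, -0.7]
opening: 0.0463
grip_force: 0.0
```

```bash
python3 m.py; python3 m.py
```

```text
ring [0.5804 0.0743] 0.0351 326
wing 849 [0.5801 0.0761 0.0759] ((580.403076171875, 75.32328033447266), (12.607430458068848, 43.48707580566406), 5.6214680671691895)
tab 0.5769 0.1078 [ 109  233   41   40 1401] phi 84.13
0.104 w 10.0 x 0.5774 phi 84.23
0.106 w 10.0 x 0.5771 phi 84.14
0.108 w 10.0 x 0.5769 phi 84.07
0.11 w 10.25 x 0.5765 phi 83.8
[203 231  59  22 972] line phi 85.177246 pt 0.57966846 0.081810184
8.075 0.06
ring [0.5804 0.0743] 0.0351 325
wing 854 [0.5801 0.076  0.0758] ((580.5000610351562, 74.65164947509766), (12.653701782226562, 44.96620178222656), 5.693114280700684)
tab 0.577 0.1079 [ 108  233   42   40 1401] phi 84.15
0.104 w 10.0 x 0.5774 phi 84.19
0.106 w 10.0 x 0.5771 phi 84.11
0.108 w 9.75 x 0.577 phi 84.24
0.11 w 10.25 x 0.5765 phi 83.77
[203 231  59  23 995] line phi 84.00711 pt 0.57959545 0.08197186
8.125 0.13
```

Call:
carry_out([
  [3,0.3,0,-10,0.5],
  [6,0.6,0,-20,0.5],
  [9,1,0,-30,0.5],
  [11.6,1.3,0,-40,0.5],
  [11.6,1.3,0,-50,0.5],
])

```text
t: 8.75
tcp_pos: [0.5809, 0.1861, 0.1664]
tcp_rot: [[-0.833, 0.554, -0.002], [0.554, 0.833, 0.0], [0.002, -0.001, -1.0]]
wrist_force: [0.7, -0.7, 0.0]
opening: 0.046
grip_force: 0.0
```

Call:
carry_out([
  [0,0,0,-10,0.5],
  [0,0,0,-20,0.5],
  [0,0,0,-30,0.5],
  [0,0,0,-34,0.5],
  [0,0,0,-34,0.5],
])

```text
t: 9.38
tcp_pos: [0.5812, 0.1842, 0.1666]
tcp_rot: [[-1.0, 0.002, -0.002], [0.002, 1.0, -0.0], [0.002, -0.0, -1.0]]
wrist_force: [0.1, 0.0, 0.6]
opening: 0.0464
grip_force: 0.0
```

```bash
python3 - <<'E'
from h import *
im,d,c=snap('wrist','w7');P=world(c,d)
m=(P[...,2]>.108)&(P[...,2]<.120)&(np.hypot(P[...,0]-.581,P[...,1]-.184)<.04)
print('fin top',m.sum(),P[m].mean(0).round(4),cv2.minAreaRect((P[m][:,:2]*1000).astype(np.float32)))
plan([.5805,.184,.104],[0,1])
E
```

```text
fin top 829 [0.5783 0.1847 0.1129] ((579.5928344726562, 184.5738983154297), (42.060054779052734, 9.716736793518066), 0.31257373094558716)
t 9.43 p [0.5813 0.1841 0.1668] q [ 12.8  11.2  88.    0.   80.8 -77.1] plan [[0.08, -0.01, 6.28], ('roll', np.float64(-0.2))]
```

View pics/w7.png

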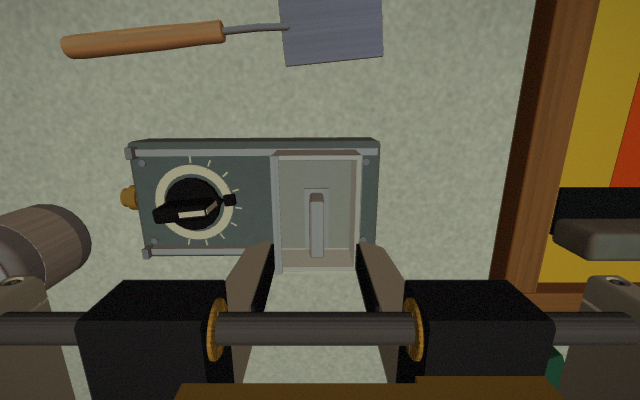

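The fin at (317,225) sits centred between the open fingers, and the pointer at (215,202) faces the tab at (230,200). Gripping the fin next.

Call:
carry_out([
  [0.1,0,4,0,0.5],
  [0.1,0,6.2,0,0.5],
  [0.1,0,6.2,0,0.5],
  [0.1,0,6.2,0,0],
  [0.1,0,6.2,0,0],
], newtons=25)

```text
t: 10.05
tcp_pos: [0.5817, 0.1843, 0.1072]
tcp_rot: [[-1.0, 0.002, 0.002], [0.002, 1.0, 0.001], [-0.002, 0.001, -1.0]]
wrist_force: [-0.7, -0.9, 0.4]
opening: 0.0308
grip_force: 0.0
```

Call:
carry_out([
  [0,0,0,0,0],
  [0,0,0,0,0],
  [0,0,0,0,0],
])

```text
t: 10.42
tcp_pos: [0.5811, 0.1844, 0.1062]
tcp_rot: [[-1.0, 0.001, 0.001], [0.001, 1.0, 0.0], [-0.001, 0.0, -1.0]]
wrist_force: [-0.5, 1.7, 3.4]
opening: 0.0097
grip_force: 25.0
```

Call:
carry_out([
  [0,-1.5,0,0,0],
  [0,-3.5,0,0,0],
  [0,-5.5,0,0,0],
  [0,-7.5,0,0,0],
  [-0.05,-9.0,0,0,0],
])

```text
t: 11.05
tcp_pos: [0.5814, 0.0923, 0.1062]
tcp_rot: [[-1.0, 0.003, 0.001], [0.003, 1.0, 0.0], [-0.001, 0.0, -1.0]]
wrist_force: [0.1, 4.1, 6.2]
opening: 0.0099
grip_force: 25.0
```

Call:
carry_out([
  [0,-0.7,0,0,0],
  [0,-1.3,0,0,0],
  [0,-1.7,0,0,0],
  [0,-1.9,0,0,0],
  [0,-2.0,0,0,0],
])

```text
t: 11.68
tcp_pos: [0.5815, 0.0747, 0.1062]
tcp_rot: [[-1.0, 0.002, 0.001], [0.002, 1.0, 0.003], [-0.001, 0.003, -1.0]]
wrist_force: [2.5, 12.1, 4.4]
opening: 0.0099
grip_force: 25.0
```

Call:
carry_out([
  [0,-0.1,0,0,0],
  [0,-0.2,0,0,0],
  [0,-0.2,0,0,0],
])

```text
t: 12.05
tcp_pos: [0.5814, 0.0746, 0.1062]
tcp_rot: [[-1.0, 0.001, 0.001], [0.001, 1.0, 0.005], [-0.001, 0.005, -1.0]]
wrist_force: [3.0, 18.2, 4.6]
opening: 0.0098
grip_force: 25.0
```

Call:
carry_out([
  [0,0.15,0,0,0],
  [0,0.15,0,0,0.4],
  [0,0.15,0,0,0.4],
  [0,0.15,-5,0,0.4],
  [0,0.15,-10,0,0.4],
])

```text
t: 12.68
tcp_pos: [0.5797, 0.0725, 0.2051]
tcp_rot: [[-1.0, 0.002, -0.004], [0.002, 1.0, -0.001], [0.004, -0.001, -1.0]]
wrist_force: [0.6, -0.2, 0.5]
opening: 0.0367
grip_force: 0.0
```

Call:
carry_out([
  [3,0,0,0,0.4],
  [5,0,0,0,0.4],
  [5,0,0,0,0.4],
])

```text
t: 13.05
tcp_pos: [0.53, 0.073, 0.2051]
tcp_rot: [[-1.0, 0.002, -0.001], [0.002, 1.0, -0.001], [0.001, -0.001, -1.0]]
wrist_force: [-0.2, -0.0, 0.2]
opening: 0.0374
grip_force: 0.0
```

```bash
python3 - <<'E'
from h import *
im,d,c=snap('wrist','w8');P=world(c,d)
m=(P[...,2]>.108)&(P[...,2]<.120)&(np.hypot(P[...,0]-.581,P[...,1]-.0745)<.05)
print('fin top',m.sum(),P[m].mean(0).round(4),cv2.minAreaRect((P[m][:,:2]*1000).astype(np.float32)))
o=ortho(im,c,.077,.50,.66,-.02,.16,3300)
cv2.imwrite('pics/o3.png',np.clip(o.astype(float)*1.5,0,255).astype(np.uint8)[:,:,::-1])
E
```

```text
fin top 518 [0.5781 0.0741 0.1129] ((579.6680908203125, 73.8412857055664), (41.641597747802734, 9.421841621398926), 0.09870320558547974)
```

View pics/o3.png

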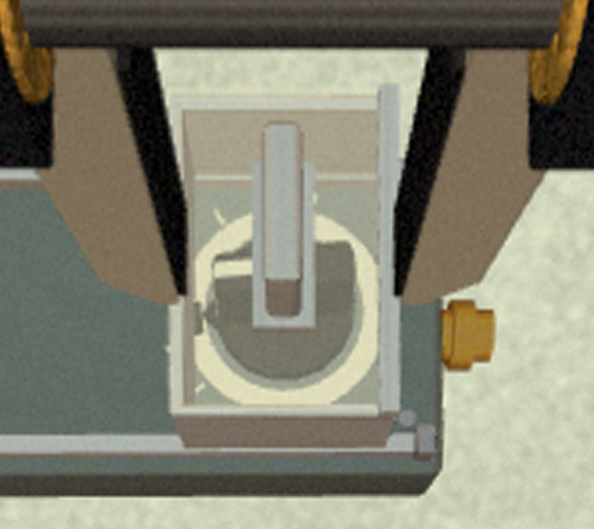

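The guard is home with its fin over the knob's axis. Under the clear roof the pointer tip at (210,315) still faces the tab at (196,318), and the gripper is clear.

```bash
python3 -c "
from plant import r
print(r.finish_job())"
```

```text
the job is handed in; nothing more can be done
None
```

I turned the knob until its pointer measured within about half a degree of the marker tab, slid the guard home against its stop, let go and handed the job in at about 13 s; the ink jar, ink can and palette knife were not touched.

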